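Open the empty ratchet rack on the kitchen counter

TASK

Two ratchet racks for food containers stand on the counter, one holding the clear container and one empty; make room in the empty one. With a fingertip press down the release key on its sliding jaw, and keeping it pressed push the jaw back along its bar, away from the fixed end plate, all the way to the end stop; then let go so that the key springs up. Do not pick anything up, and leave the other rack, its container and everything else on the counter where it is.

Things in the scene. Friction and masses are not known exactly. Their poses are not given: they have to be found in the camera images.
- empty_rack: the EMPTY one of two identical aluminium ratchet racks, fixed to the counter. A toothed channel (the bar) 300 mm long, 70 wide, rails 22 high. Origin: centre of its underside. +x runs along the bar, away from the robot, from the fixed end plate (x -150 to -142 mm, 110 wide, 84 tall) to the end stop block (x 135 to 150 mm, 42 tall). Its grey jaw: upright plate, then (+x) the key, then the lip.
- empty_jaw (a joint): travel of its jaw along the bar's +x, m: 0 = narrowest gap (55 mm), 0.110 = fully back at the end stop (gap 165 mm). Starts at 0 to 0.045. With the key up the teeth let it go only towards the fixed plate (and up to 10 mm of play the other way); with the key held down it slides back against about 1 N plus 8 N per m/s.
- empty_key (a joint): angle of the release key on that jaw, rad: 0 = up (locked), 0.14 = teeth clear, 0.24 = bottom stop. A sprung rocker whose pivot lies 32 mm nearer the fixed plate than its pad centre and 21 mm above the counter: about 2 N on the pad starts it, 6 to 10 N takes it to the stop, with the pad centre 8 mm lower and 4 mm nearer the lip. It springs up when let go.
- empty_key_top (a point): centre of the top of that key's black ribbed pad, 40 mm along the bar by 44 mm across, 38 mm above the counter when up; moves with key and jaw. The jaw's plate (110 mm wide, top 84 mm above the counter) has its back face 74 mm from here towards the fixed plate; the lip's face is 24 mm away on the other side.
- empty_jaw_lip (a point): middle of the top edge of the lip's face that looks towards the key and can be pushed on, 86 mm wide, 64 mm above the counter, 26 mm above the key pad; the lip is 6 mm thick; moves with the jaw.
- full_rack: the other, identical rack, in use, with the clear container held between its plates; same frame and sizes. Leave alone.
- full_jaw (a joint): travel of the other rack's jaw (same meaning). Leave alone.
- full_key (a joint): angle of the other rack's release key (same meaning). Leave alone.
- clear_tub: empty clear open plastic container, 95 x 115 mm, 62 mm tall, standing on the rails of the other rack between its plates; origin: centre of its underside. Leave alone.
- pink_tub: empty pink open plastic container, 130 x 95 mm, 60 mm tall; loose; origin: centre of its underside. Leave alone.
- pan_lid: round bronze-coloured aluminium pan lid, 180 mm across, lying flat, knob top 44 mm up; loose; origin: centre of its underside. Leave alone.
- chopsticks: wooden chopstick pair joined at one end, 210 mm long, 6 mm thick, lying on the counter between the racks; loose; origin: centre of its underside. Leave alone.
- mortar: white ceramic mortar, 130 mm across, 80 mm tall, with its pestle leaning in it up to about 120 mm; loose; origin: centre of its underside. Leave alone.
- jar: small amber jar with a steel cap, 48 mm across, 75 mm tall, standing between the racks; loose; origin: centre of its underside. Leave alone.
- mug: blue mug, 78 mm across, 88 mm tall; loose; origin: centre of its underside. Leave alone.

How it is judged:
On the way, in this order (a step that is already met when the one before it is completed fails the run):
1. the release key is pressed down while the jaw is still near its start (value of joint empty_key above 0.125 rad and value of joint empty_jaw below 0.065 m), for 0.1 s.
2. the jaw is pushed back to the end stop (value of joint empty_jaw above 0.103 m), for 0.1 s.
At the end, for the whole second after the job is handed in: The empty rack's jaw is within 7 mm of its end stop (joint above 0.103) with its key sprung up (below 0.06 rad); the other rack's jaw is within about 1 cm of its start with its key up, its container within 20 mm and every other loose thing within 30 mm of where it was (value of joint empty_jaw above 0.103 m and value of joint empty_key below 0.06 rad and value of joint full_key below 0.08 rad and value of joint full_jaw between 0.032 and 0.055 m and distance of clear_tub from where it was at the start of the episode below 0.02 m and distance of each of pink_tub, pan_lid, chopsticks, mortar, jar, mug from where it was at the start of the episode below 0.03 m); the robot touches nothing.
It fails at once if the other rack's release key is pressed or its jaw moved (value of joint full_key above 0.12 rad or value of joint full_jaw above 0.058 m or value of joint full_jaw below 0.03 m).
It fails at once if the clear container is shoved, lifted or carried (distance of clear_tub from where it was at the start of the episode above 0.02 m).
It fails at once if another loose thing on the counter is shoved, lifted or carried (distance of any of pink_tub, pan_lid, chopsticks, mortar, jar, mug from where it was at the start of the episode above 0.03 m).
It also fails if it takes over 35 s, if anything falls off the work surface, if the arm or the gripper's body presses on something with over 40 N, if the wrist force passes 120 N, or if a joint passes its speed limit or range.

ROBOT

A 7-joint arm with a two-finger parallel gripper is mounted at the origin on the work surface. World frame = base frame: x ahead of the robot, y to its left, z up, the work surface at z = 0. Lengths are in m, angles in rad, forces in N, time in s.
With the tool pointing down it reaches from about 0.4 to 0.875 m from the base axis. Payload 6.5 kg.
Tool frame: the origin (TCP) lies midway between the tips of the shut fingers; the grasp point (between the pads) lies 19 mm behind it; z points along the fingers, y is the line along which they close (so a half turn about z gives the same grasp; the last joint's range is limited). The gripper opens to 85 mm and grips with 20 to 120 N. Pads are 22 mm wide; open, the fingers measure 114 mm over their backs; the gripper's body (76 mm by 85 mm) begins 54 mm behind the grasp point. The pads swing forward as they close: fully open they stand 13 mm farther back than shut.
Start: joints at [1.155, 0.536, -0.004, 1.538, 0.003, 1.067, -0.071], TCP at [0.223, -0.611, 0.231] pointing down, gripper open.
Joint ranges: [-2.7, 2.7], [-0.37, 2.16], [-1.27, 1.26], [0.24, 2.4], [-1.31, 4.45], [0.19, 1.91], [-2.76, 2.76]. Speed limits (rad/s): [2.39, 2.39, 3.14, 3.14, 3.14, 3.14, 3.14].

INTERFACE

Orientations are given as a rotation vector (axis times angle).
In Python, from cell import bot, move_gripper, solve_ik, optics gives the robot as it stands. Calls block until the motion is done:
- bot.reach(position, orientation): joint-space move of the TCP to a pose.
- bot.servo_line(position, attitude=None, max_speed=0.15): straight line of the TCP; attitude=None keeps the orientation; max_speed is the mean speed in m/s.
- bot.move_joints(angles): joint-space move.
- move_gripper(opening): finger opening in m; the grip force is fixed at half the most; returns when the fingers have stopped.
- bot.hold(seconds).
- solve_ik(position, orientation): joint angles nearest the present ones, or None.
- optics.get_image(name): name is "side" or "top" or "wrist"; returns (picture, depth): 420x560x3 uint8, red, green, blue; 420x560 float32, m along the optical axis (not along the pixel's ray), 0 where there is no reading.
- optics.get_calibration(name): a dict with "fx", "fy", "cx", "cy" (pixels), "rvec" (rotation vector, rad) and "tvec" (3), from world to camera coordinates, as OpenCV has them. Camera axes: x right, y down, z forward; pixel columns grow to the right and rows downward; lengths in m; the calibration is good to about 2 mm. A picture is of the moment at which its call begins: read the wrist's pose just before it. get_calibration takes no time and is no camera call; for the wrist camera it gives the pose at the moment of the call.
A pose or a line that the arm cannot do raises bot.Unreachable and nothing moves.
- bot.finish_job(): hands the job in; it is judged then, once.
Readings, each from a call of its own:
- bot.read_time_s(): time.
- bot.read_q(): joint angles.
- bot.read_qd(): joint speeds.
- bot.read_joint_efforts(): joint torques, N m.
- bot.read_tcp_pos(): TCP position.
- bot.read_tool_rot(): TCP orientation.
- bot.read_ft_force(): force on the tool from outside, world axes, zero at the start.
- bot.read_torque(): the same for the moment, N m.
- bot.read_width(): finger opening in m.
- bot.read_grasp_force(): force on a finger pad.
Only numpy, scipy, OpenCV 4.12 (cv2) and the standard library are available. Lean on these libraries where they do the work, as an engineer would, in place of code of your own. Each camera call takes 0.05 s, during which the arm holds its last target. There are 200 camera calls.

## Working session

There is one attempt and no reset: what is moved stays moved. The work goes in short steps, each a Python script; the robot and the scene stay as the last script left them, time stands still between calls to the robot, and variables do not carry over. Pictures are saved under pics/ and viewed, at most 10 in all, crops included, and the job is handed in when it is done.

```bash
mkdir -p pics
python3 - <<'E'
from cell import bot, optics
import cv2, numpy as np
for n in ("top","side"):
    im,d=optics.get_image(n); cv2.imwrite(f"pics/{n}0.png",im[:,:,::-1]); np.savez(f"{n}0.npz",im=im,d=d)
    c=optics.get_calibration(n); R=cv2.Rodrigues(np.array(c["rvec"]))[0]; print(n,c, -R.T@np.array(c["tvec"]))
print(bot.read_time_s(),bot.read_tool_rot(),bot.read_width())
E
```

```text
top {'fx': 536.3728837581876, 'fy': 536.3728837581876, 'cx': 275.1505629103813, 'cy': 207.1717517203451, 'rvec': array([ 2.14372126, -2.1820107 ,  0.11663183]), 'tvec': array([0.02940479, 0.57376485, 1.46286976])} [0.40888299 0.01613391 1.51743635]
side {'fx': 408.3247475078289, 'fy': 408.3247475078289, 'cx': 273.31235296307665, 'cy': 215.63704024871984, 'rvec': array([ 0.77852658, -2.56553397,  1.09930075]), 'tvec': array([0.48781942, 0.27370246, 0.88352657])} [0.14084362 0.64360592 0.81205574]
0.1 [-3.09209152e+00 -5.46558341e-01  6.74839073e-04] 0.08517613546454422
```

View pics/top0.png

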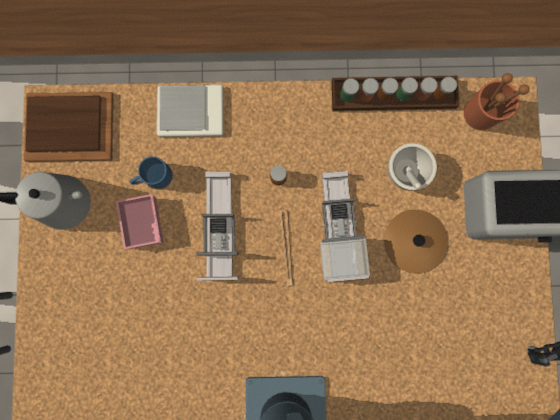

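View pics/side0.png

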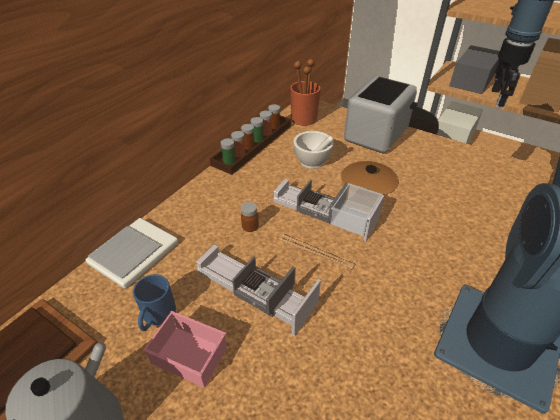

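The top view shows the empty rack at left: end plate at about (217,278), jaw plate about (217,248), black pad about (218,225), lip about row 215, end stop about row 175. The full rack is at column 340, and the pink tub and mug are left of the empty rack. Next I'll measure the pad and the bar.

```bash
cat > h.py <<'E'
from cell import bot, optics, move_gripper, solve_ik
import cv2, numpy as np
def plane(n,uv,z,c=None):
    c=c or optics.get_calibration(n); R=cv2.Rodrigues(np.array(c["rvec"]))[0]; o=-R.T@np.array(c["tvec"])
    uv=np.atleast_2d(uv).astype(float)
    r=np.c_[(uv[:,0]-c["cx"])/c["fx"],(uv[:,1]-c["cy"])/c["fy"],np.ones(len(uv))]@R
    return o+r*((z-o[2])/r[:,2])[:,None]
def cloud(n,d,c=None):
    c=c or optics.get_calibration(n); R=cv2.Rodrigues(np.array(c["rvec"]))[0]
    v,u=np.indices(d.shape); P=np.stack([(u-c["cx"])/c["fx"]*d,(v-c["cy"])/c["fy"]*d,d],-1)
    return (P-np.array(c["tvec"]))@R
E
python3 - <<'E'
from h import *
f=np.load("top0.npz"); im,d=f["im"],f["d"]
P=cloud("top",d)
crop=im[165:290,185:250]; cv2.imwrite("pics/crop0.png",cv2.resize(crop[:,:,::-1],None,fx=4.7,fy=4.7,interpolation=cv2.INTER_CUBIC))
m=np.zeros(d.shape,np.uint8); m[205:242,200:236]=(im[205:242,200:236].max(2)<45)
k,l,s,c=cv2.connectedComponentsWithStats(m); print(s,c)
i=1+s[1:,4].argmax(); v,u=np.nonzero(l==i); print("pad",plane("top",np.c_[u,v],.038).mean(0), cv2.minAreaRect(np.c_[u,v].astype(np.float32)))
print("pad depth z",np.median(P[l==i],0))
# column height profile along the bar
for v in range(170,284,2): print(v, P[v,218].round(3), P[v,205].round(3),im[v,218])
# bar axis from bright low rail points
sel=np.zeros(d.shape,bool); sel[172:282,195:242]=True
q=P[sel&(P[...,2]>.012)]; print(q.min(0),q.max(0),len(q))
for a,b in ((.012,.03),(.07,.095)):
    pass
r=q[(q[:,2]<.03)]; bx=cv2.minAreaRect(r[:,:2].astype(np.float32)*1000); print(bx)
mu=r[:,:2].mean(0); w,V=np.linalg.eigh(np.cov(r[:,:2].T)); print(mu,V[:,1],np.arctan2(*V[::-1,1]))
E
```

```text
[[     0      0    560    420 235176]
 [   211    219      3      1      3]
 [   225    221      1      2      2]
 [   211    224      3      1      3]
 [   224    224      2      3      4]
 [   211    226      1      2      2]
 [   211    229      1      1      1]
 [   213    229      1      1      1]
 [   216    229      3      1      3]
 [   224    229      2      3      4]
 [   211    231      1      1      1]] [[279.50629316 209.49832041]
 [212.         219.        ]
 [225.         221.5       ]
 [212.         224.        ]
 [224.75       225.25      ]
 [211.         226.5       ]
 [211.         229.        ]
 [213.         229.        ]
 [217.         229.        ]
 [224.75       230.25      ]
 [211.         231.        ]]
pad [0.52570876 0.15949373 0.038     ] ((224.5, 225.0), (2.0, 1.0), 90.0)
pad depth z [0.52516351 0.15893021 0.03672384]
170 [0.687 0.181 0.007] [ 0.689  0.219 -0.001] [157 118  79]
172 [0.676 0.178 0.032] [ 0.684  0.219 -0.005] [186 177 168]
174 [0.669 0.177 0.042] [ 0.677  0.219 -0.002] [189 181 172]
176 [0.664 0.177 0.041] [0.671 0.219 0.   ] [169 163 155]
[... 2636 characters left out ...]
016] [0.409 0.219 0.003] [197 187 180]
270 [0.403 0.181 0.02 ] [ 0.404  0.22  -0.003] [197 188 180]
272 [0.397 0.182 0.014] [ 0.398  0.22  -0.002] [198 189 179]
274 [0.392 0.181 0.019] [0.392 0.22  0.   ] [199 188 181]
276 [0.386 0.181 0.015] [0.387 0.219 0.003] [175 167 159]
278 [0.382 0.174 0.082] [0.383 0.208 0.083] [192 183 175]
280 [0.375 0.183 0.001] [0.378 0.208 0.084] [110  93  73]
282 [0.37  0.183 0.001] [ 0.37   0.22  -0.003] [168 127  86]
[0.37698187 0.01613391 0.01202323] [0.67652824 0.23227995 1.51743635] 2912
((520.5616455078125, 178.65509033203125), (288.23516845703125, 92.25930786132812), 4.1502861976623535)
[0.52280859 0.17685165] [-0.99999844  0.00176918] 3.1398234750281335
```

View pics/crop0.png

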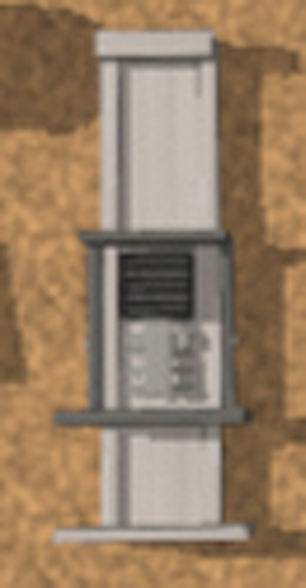

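The crop shows the pad at full-image (210–226, 219–233), about x 0.525, y 0.177. The bar lies along world x, with yaw under 0.5°, and the jaw is about 11 mm back. I'll approach with closed fingers.

Run:
```python
from h import *
print(plane("top",[[218.1,225.8]],.038))
print("stop,plate,jaw,lip",plane("top",[[218,174]],.042),plane("top",[[217.3,278.6]],.084),plane("top",[[217.1,253.3]],.084),plane("top",[[218,215.6]],.064))
move_gripper(0.0)
qs=[solve_ik([.53,.177,.2],o) for o in ([np.pi,0,0],[0,np.pi,0])]; q0=bot.read_q(); print(q0,qs)
bot.reach([.53,.177,.2],[np.pi,0,0])
bot.servo_line([.53,.177,.06],max_speed=.12)
print(bot.read_time_s(),bot.read_tcp_pos(),bot.read_ft_force(),bot.read_width())
for n in("side","top","wrist"):
    im,d=optics.get_image(n); cv2.imwrite(f"pics/{n}1.png",im[:,:,::-1])
a=cv2.imread("pics/side1.png")[220:350,180:340]; b=cv2.imread("pics/wrist1.png")
cv2.imwrite("pics/c1.png",np.hstack([cv2.resize(a,(492,400)),cv2.resize(b,(300,400))]))
```

```text
[[0.52451081 0.17790122 0.038     ]]
stop,plate,jaw,lip [[0.66896821 0.17691519 0.042     ]] [[0.38065873 0.17579469 0.084     ]] [[0.44751292 0.17595668 0.084     ]] [[0.55032248 0.17517151 0.064     ]]
[ 1.1547937   0.53641472 -0.00442458  1.53788504  0.00258732  1.06727846
 -0.0711964 ] [array([ 0.04109857,  0.48492965, -0.58374422,  1.78681548,  0.31789408,
        0.96484339, -2.24381395]), array([ 0.38776798,  0.70453038, -1.13879008,  1.76871909,  0.70324732,
        1.14208236,  0.59308488])]
5.15 [0.53058929 0.17726856 0.06072509] [-0.13658969 -0.12001655 -0.10765704] 6.905881804543172e-05
```

View pics/c1.png

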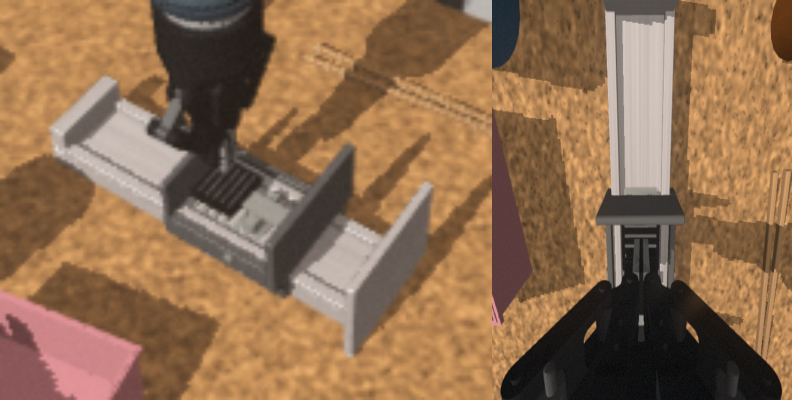

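The fingertips are above the black pad, just in front of the lip, and centred laterally. I'll descend with force checks.

Run:
```python
from h import *
bot.servo_line([.53,.177,.041],max_speed=.06)
f0=bot.read_ft_force(); print(bot.read_tcp_pos(),f0)
z=.041
while z>.022:
    z-=.0015; bot.servo_line([.53,.177,z],max_speed=.03)
    f=bot.read_ft_force(); p=bot.read_tcp_pos(); print(round(bot.read_time_s(),2),round(z,4),p.round(4),f.round(1))
    if f[2]>13: break
im,d=optics.get_image("side"); cv2.imwrite("pics/s2.png",cv2.resize(im[220:350,180:340,::-1],(640,520)))
```

```text
[0.52958836 0.17693738 0.04043884] [ 0.51120171  0.57474508 -0.39031682]
6.02 0.0395 [0.5301 0.177  0.0396] [-0.2  0.1 -0.7]
6.27 0.038 [0.5303 0.1771 0.0382] [0.3 0.5 0.2]
6.52 0.0365 [0.5305 0.1771 0.0367] [ 0.9 -0.5  3. ]
6.77 0.035 [0.5302 0.1771 0.0351] [ 1.3 -0.3  3.9]
7.02 0.0335 [0.53   0.1771 0.0335] [1.2 0.4 4.1]
7.27 0.032 [0.53   0.1771 0.032 ] [1.5 0.2 4.3]
7.52 0.0305 [0.53   0.1771 0.0306] [ 0.4 -0.4  4.9]
7.77 0.029 [0.5305 0.1772 0.0299] [-0.1 -1.9 12.4]
8.02 0.0275 [0.5318 0.1772 0.0295] [ 0.1 -1.8 20.8]
```

View pics/s2.png

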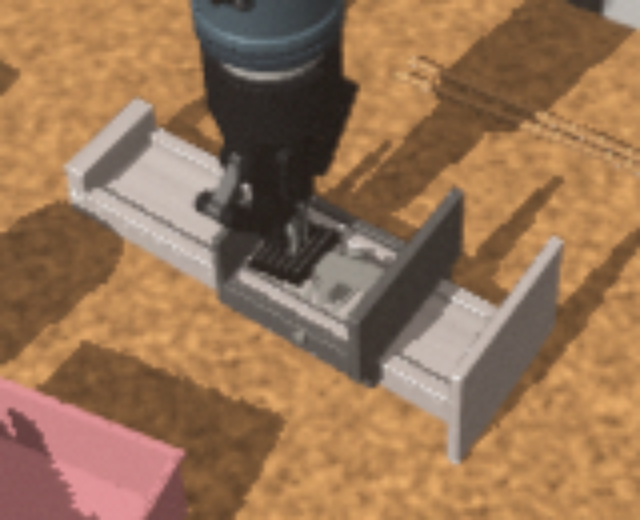

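The tip is pressing the pad with the key at its bottom stop. Now I'll push back with force monitoring.

Run:
```python
from h import *
x,z=.533,.0283
while x<.66:
    x+=.010 if x<.61 else .004
    bot.servo_line([x,.1772,z],max_speed=.04)
    f=bot.read_ft_force(); p=bot.read_tcp_pos(); print(round(bot.read_time_s(),2),round(x,4),p.round(4),f.round(1))
    if f[2]<8: z-=.0008
    if f[2]>22: z+=.0008
    if -f[0]>14: break
bot.hold(.2)
im,d=optics.get_image("side"); cv2.imwrite("pics/s3.png",cv2.resize(im[220:350,180:340,::-1],(640,520)))
```

```text
8.54 0.543 [0.5448 0.1773 0.0298] [ 1.1 -1.8 14.9]
8.94 0.553 [0.5548 0.1773 0.0298] [ 0.5 -1.6 14.7]
9.34 0.563 [0.5648 0.1773 0.0299] [ 1.2 -2.  14.9]
9.74 0.573 [0.5748 0.1774 0.0299] [ 1.2 -0.2 14.5]
10.14 0.583 [0.5848 0.1774 0.0299] [ 0.7 -0.8 14.1]
10.54 0.593 [0.5948 0.1774 0.0299] [ 0.9 -0.3 13.7]
10.94 0.603 [0.6047 0.1774 0.0299] [ 1.  -1.1 13.2]
11.34 0.613 [0.6147 0.1775 0.0299] [ 0.3 -1.2 13.2]
11.59 0.617 [0.6185 0.1775 0.0299] [ 0.2 -0.2 13.2]
11.84 0.621 [0.6226 0.1775 0.0299] [ 0.6  0.  13.3]
12.09 0.625 [0.6265 0.1775 0.0299] [ 0.7 -0.4 13.4]
12.34 0.629 [0.6305 0.1775 0.0299] [ 1.2 -0.8 12.7]
12.59 0.633 [0.6345 0.1775 0.03  ] [ 0.5 -0.5 12.5]
12.84 0.637 [0.6385 0.1775 0.0299] [ 0.8 -1.2 12.2]
13.09 0.641 [0.6415 0.1776 0.0296] [-2.3 -0.8 12. ]
13.34 0.645 [0.6441 0.1777 0.0291] [-3.  -0.2 11.6]
13.59 0.649 [0.6441 0.1777 0.0289] [-16.6  -1.8  22.9]
```

View pics/s3.png

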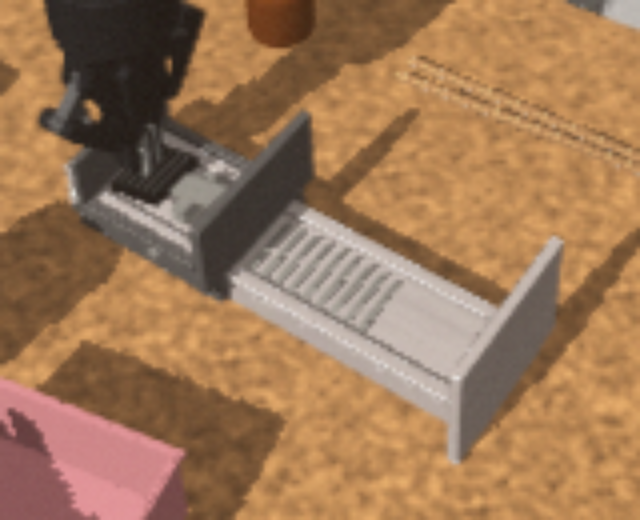

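The jaw is against the end stop. Now I'll release straight up and check with the top camera.

Run:
```python
from h import *
bot.servo_line([.647,.1777,.034],max_speed=.05)
bot.servo_line([.645,.1777,.043],max_speed=.05)
bot.servo_line([.642,.1777,.20],max_speed=.12)
bot.reach([.45,-.05,.30],[np.pi,0,0]); bot.hold(.3)
print(bot.read_time_s(),bot.read_ft_force())
im,d=optics.get_image("top"); P=cloud("top",d)
cv2.imwrite("pics/t4.png",im[:,:,::-1])
si,_=optics.get_image("side")
cv2.imwrite("pics/c4.png",np.hstack([cv2.resize(im[150:290,110:250,::-1],(400,400)),cv2.resize(si[220:350,180:310,::-1],(400,400))]))
for nm,dd,PP in(("old",np.load("top0.npz")["d"],0),("new",d,0)):
    Q=cloud("top",dd)[170:285,208:228].reshape(-1,3); Q=Q[(Q[:,2]>.07)&(Q[:,2]<.1)&(Q[:,0]>.41)]; print(nm,Q.mean(0),len(Q))
print(np.median(P[195:215,213:223],1).round(3)[:,[0,2]].tolist())
```

```text
17.4083 [3.28902540e-04 1.40301105e-02 5.29020413e-01]
old [0.44933079 0.17620246 0.08233884] 67
new [0.5561924  0.17364332 0.08285072] 65
[[0.611, 0.032], [0.609, 0.031], [0.606, 0.03], [0.603, 0.033], [0.6, 0.033], [0.597, 0.035], [0.594, 0.033], [0.591, 0.032], [0.589, 0.028], [0.586, 0.036], [0.583, 0.03], [0.58, 0.032], [0.577, 0.033], [0.575, 0.032], [0.572, 0.033], [0.569, 0.031], [0.567, 0.026], [0.565, 0.014], [0.556, 0.082], [0.553, 0.083]]
```

View pics/c4.png

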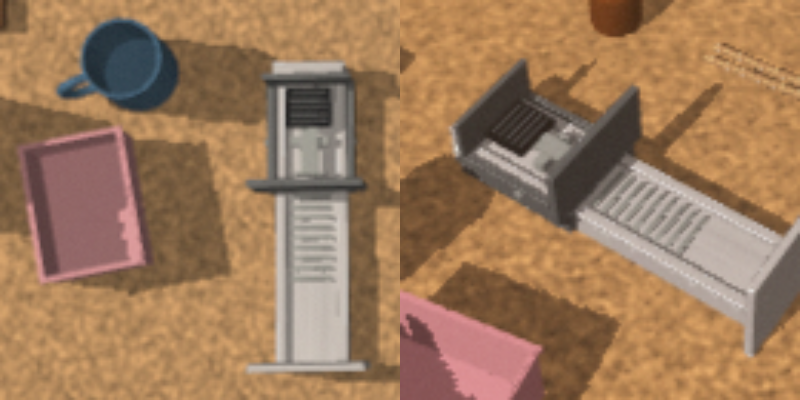

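Run:
```python
from h import *
im,d=optics.get_image("top"); P=cloud("top",d)
o=cloud("top",np.load("top0.npz")["d"])
print("pad z new/old",P[184:192,213:223,2].mean(),o[221:231,213:223,2].mean())
a=np.load("top0.npz")["im"]; df=(cv2.absdiff(a,im).max(2)>40); df[150:290,190:245]=0; df[300:]=0
k,l,s,c=cv2.connectedComponentsWithStats(df.astype(np.uint8)); print([x.tolist() for x in s[1:] if x[4]>15])
bot.finish_job()
```

```text
pad z new/old 0.037871549321003915 0.038259538250405796
[[245, 181, 15, 3, 31], [326, 212, 21, 28, 331], [279, 214, 76, 86, 4531], [261, 218, 13, 4, 32], [245, 253, 31, 8, 144], [434, 261, 117, 32, 2277]]
the job is handed in; nothing more can be done
```

The job is handed in: the empty rack's jaw is fully back against its end stop, its key has sprung up (pad at 38 mm, as at the start), and I saw no sign that anything else on the counter moved, though the arm hid part of the full rack in the last top view.

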